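# Sort tubing clamps for the steriliser: open or ratcheted shut

## Task

Hinged tools may only be steam-sterilised with their jaws open. Put the yellow ring-handled clamp whose jaws stand open into the white steriliser tray, and the yellow clamp that is ratcheted shut into the blue return tray, each lying flat on the tray's floor, near its middle and wholly inside. Do not squeeze the open clamp shut on the way.

Things in the scene. Friction and masses are not known exactly. Their poses are not given: they have to be found in the camera images.
- clamp_open: Open yellow plastic scissors-like clamp with finger rings, lying flat, 45 g. Origin: underside of the pivot; x to the jaw tips, z up. At the pivot a block 26 (x) x 18 (y) x 14 mm high with a steel pin on top: grip it across y. Jaws reach 54 mm forward of the pivot, finger rings 98 mm back; highest part 16 mm. Jaws and handles stand apart in a V: the hinged half's ring is out to +y (up to 75 mm), its jaw to -y.
- jaw_hinge (a joint): Opening angle of the open clamp (rad): 0 = shut, 0.6 = widest; about 0.36 to 0.5 at the start. The hinge has friction (0.08 N m) and stays where it is left; gripping the block at the pivot does not move it. It must stay above 0.2.
- clamp_shut: Shut yellow plastic scissors-like clamp with finger rings, lying flat, 45 g. Origin: underside of the pivot; x to the jaw tips, z up. At the pivot a block 26 (x) x 18 (y) x 14 mm high with a steel pin on top: grip it across y. Jaws reach 54 mm forward of the pivot, finger rings 98 mm back; highest part 16 mm. Jaws closed, handles side by side (63 mm over the rings), steel ratchet tongues overlapping; rigid.
- tray_white: White plastic steriliser tray, a fixed open tray, outside 220 mm (x) by 180 mm (y) by 30 mm high, walls and floor 4 mm thick, so its inner floor lies 4 mm above the bench. Origin: centre of its underside; x along its long side, z up. For the open clamp; its long side suits the length of the clamp.
- tray_blue: Blue plastic return tray, a fixed open tray, outside 220 mm (x) by 180 mm (y) by 30 mm high, walls and floor 4 mm thick, so its inner floor lies 4 mm above the bench. Origin: centre of its underside; x along its long side, z up. For the shut clamp; its long side suits the length of the clamp.
There are look-alikes about, which are no part of the job. Leave any black look-alike of the clamp_open alone. Leave any black look-alike of the clamp_shut alone.

How it is judged:
At the end, for the whole second after the job is handed in: Open clamp in the white tray, its hinge over 0.2 rad; shut clamp in the blue tray. Each flat within 10 degrees, still, its pivot within 70 mm of the tray centre along x and 65 mm along y (tray axes) and under 12 mm above the tray underside; both released (x of clamp_open in the frame of tray_white between -0.07 and 0.07 m and y of clamp_open in the frame of tray_white between -0.065 and 0.065 m and z of clamp_open in the frame of tray_white below 0.012 m and angle between each of clamp_open, clamp_shut's own z axis and vertical below 0.175 rad and linear speed of each of clamp_open, clamp_shut below 0.02 m/s and x of clamp_shut in the frame of tray_blue between -0.07 and 0.07 m and y of clamp_shut in the frame of tray_blue between -0.065 and 0.065 m and z of clamp_shut in the frame of tray_blue below 0.012 m and value of joint jaw_hinge above 0.2 rad); the robot touches nothing.
It fails at once if the open clamp was squeezed shut (hinge under 0.2 rad) (not (value of joint jaw_hinge above 0.2 rad)).
It also fails if it takes over 53 s, if anything falls off the work surface, if the arm or the gripper's body presses on something with over 40 N, if the wrist force passes 120 N, or if a joint passes its speed limit or range.

## Robot

A 6-joint arm with a two-finger parallel gripper is mounted at the origin on the work surface. World frame = base frame: x ahead of the robot, y to its left, z up, the work surface at z = 0. Lengths are in m, angles in rad, forces in N, time in s.
With the tool pointing down it reaches from about 0.35 to 0.775 m from the base axis. Payload 5.5 kg.
Tool frame: the origin (TCP) lies on the mounting face of the last link; the fingertips stand 173 mm ahead of it and the grasp point (between the pads) lies 155 mm ahead of it; z points along the fingers, y is the direction in which the jaws open and shut (so a half turn about z gives the same grasp; the last joint's range is limited). The gripper opens to 85 mm and grips with 20 to 120 N. Pads are 22 mm wide; open, the fingers measure 114 mm over their backs; the gripper's body (76 mm by 85 mm) begins 54 mm behind the grasp point. The pads swing forward as they close: fully open they stand 13 mm farther back than shut.
Start: joints at [-1.274, 0.313, 0.046, 1.304, 0, 1.431], TCP at [0.243, -0.521, 0.405] pointing down, gripper open.
Joint ranges: [-2.76, 2.76], [-0.86, 1.69], [-1.03, 1.26], [-2.2, 2.34], [-1.47, 1.5], [-3.14, 3.14]. Speed limits (rad/s): [2.57, 2.57, 3.14, 3.14, 3.14, 3.14].

## Interface

Orientations are given as a unit quaternion [w, x, y, z].
In Python, from workcell import get_state, eyes, env gives the robot as it stands. The module is installed in compiled form; this text tells all that it offers.
- The arm moves only by the tool carry_out, never from a script. Its argument "motion" is a list of rows, each an object of numbers: "jaw": the opening, from -1 (shut) to 1 (fully open); "tx", "ty", "tz": the shift along the tool's x, y, z in cm; "wx", "wy", "wz": the turn, a rotation vector about the tool's x, y, z in degrees. In form: [{"jaw": .., "tx": .., "ty": .., "tz": .., "wx": .., "wy": .., "wz": ..}, ...]. A call has 1 to 20 rows; each row shifts and turns the commanded pose from where the row before left it, along the tool's axes as they then stand; what a row does not reach is not made up. A row lasts 1/8 s, in which the tool goes at most 62.5 mm and 10.7 degrees, less where a joint would pass 70% of its speed; a pose out of reach is approached as far as the arm can. A call with a gripper value outside its range is refused whole. The fingers move at their own pace and stop on an object; "force" is the grip in N (left out, the last holds). Time passes only in rows, so rows that do not move let the fingers close. It gives the time, the measured TCP pose, the force and the opening at its end, in the units of the state.
- get_state(): the state, without advancing time (a new reading comes with each control period).
- eyes.read_camera(name): name is "side" or "top"; returns the picture (480x640x3 uint8, blue, green, red); there is no depth.
- eyes.calibration(name): a dict with "K" (3x3 intrinsics, pixels), "camera_from_world" (4x4, takes a point from world to camera coordinates). Camera axes: x right, y up, looking along -z (the intrinsics and any distortion apply to the point x, -y, -z); pixel columns grow to the right and rows downward; lengths in m; the calibration is good to about 2 mm. A picture is of the moment at which its call begins. calibration takes no time and is no camera call.
- env.hand_in(): hands the job in, once; it reports no verdict.
The state is a dict: "clock": time; "joint_pos": joint angles; "qvel": joint speeds; "tau": joint torques, N m; "tcp_pos": TCP position; "orientation": TCP orientation; "wrist_force": force on the tool from outside, world axes, zero at the start; "ft_torque": the same for the moment, N m; "finger_gap": finger opening in m.
Only numpy, scipy, OpenCV 4.12 (cv2) and the standard library are available. Lean on these libraries where they do the work, as an engineer would, in place of code of your own. Each camera call takes 0.05 s, during which the arm holds its last target.

## Working session

There is one attempt and no reset: what is moved stays moved. The work goes in short steps, Python scripts to look and compute and a tool call to move; the robot and the scene stay as the last step left them, time stands still between calls to the robot, and variables do not carry over. Pictures are saved under pics/ and viewed, and the job is handed in when it is done.

Besides the shell and the picture viewer there is one more tool, called after ">>>" as name([rows], argument=value, ...), one row to a line, values as JSON. carry_out: Moves the arm, as the interface text tells. Its arguments: {"type":"object","properties":{"motion":{"type":"array"},"force":{"type":"number"}},"required":["motion"]}

```bash
mkdir -p pics; python3 - <<'E'
from workcell import get_state, eyes, env
import cv2, numpy as np
s=get_state(); print({k:np.round(v,3).tolist() for k,v in s.items()})
for n in("top","side"):
    cv2.imwrite(f"pics/{n}0.png",eyes.read_camera(n)); c=eyes.calibration(n); print(n,{k:np.round(v,4).tolist() for k,v in c.items()})
E
```

```text
{'clock': 0.0, 'joint_pos': [-1.274, 0.314, 0.045, 1.304, 0.0, 1.431], 'qvel': [-0.0, -0.0, 0.001, 0.001, -0.002, 0.002], 'tau': [-0.001, -48.062, 29.854, 0.019, -0.0, 0.0], 'tcp_pos': [0.243, -0.521, 0.404], 'orientation': [-0.001, 0.976, 0.217, -0.0], 'wrist_force': [-0.272, 0.701, 0.402], 'ft_torque': [-0.013, 0.026, 0.002], 'finger_gap': 0.085}
top {'K': [[434.1286, 0.0, 317.812], [0.0, 434.1286, 241.6105], [0.0, 0.0, 1.0]], 'camera_from_world': [[0.0232, -0.9997, -0.0037, 0.001], [0.997, 0.0228, 0.0743, -0.6579], [-0.0742, -0.0054, 0.9972, -0.8306], [0.0, 0.0, 0.0, 1.0]]}
side {'K': [[526.1452, 0.0, 316.4883], [0.0, 526.1452, 239.6811], [0.0, 0.0, 1.0]], 'camera_from_world': [[-0.7879, -0.6158, 0.0065, 0.4984], [0.3251, -0.4069, 0.8537, -0.2308], [-0.5231, 0.6747, 0.5208, -0.8199], [0.0, 0.0, 0.0, 1.0]]}
```

View pics/top0.png

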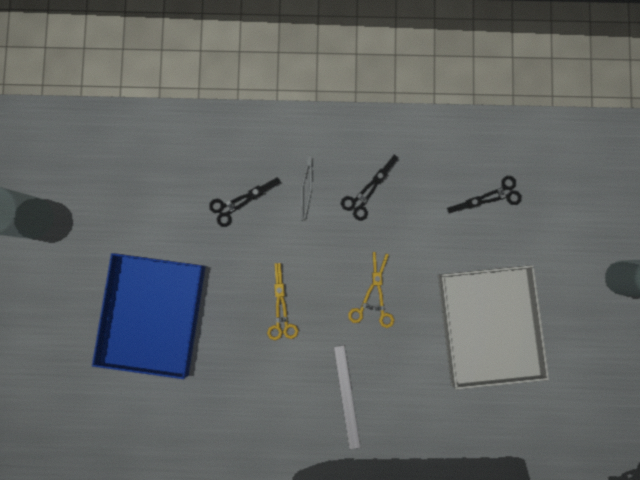

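View pics/side0.png

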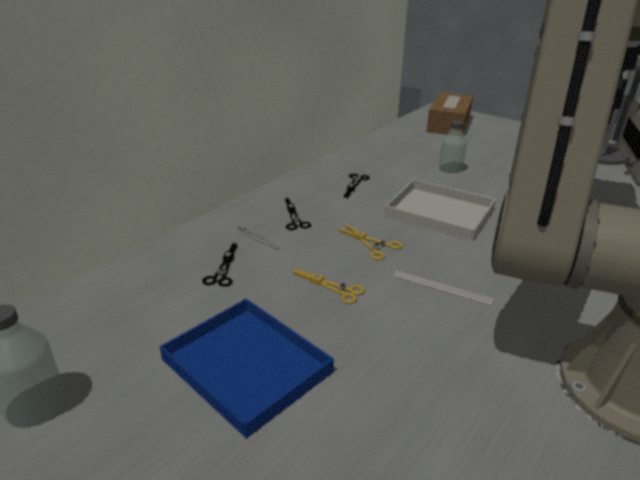

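The top view shows the white tray around pixel (495,327) and the blue tray around (151,316). There are five things that could be taken for the clamps: yellow at (280,300) with jaws together, yellow at (375,290) with jaws apart, and black ones at (245,202), (370,188) and (487,195). I choose yellow (375,290) as the open clamp and yellow (280,300) as the shut one, and will check both in a crop.

```bash
cat > h.py <<'E'
import cv2, numpy as np
from workcell import get_state, eyes, env
def ray(n,uv,z):
    c=eyes.calibration(n);K=np.array(c["K"]);T=np.array(c["camera_from_world"])
    p=np.linalg.inv(K)@[uv[0],uv[1],1]; d=T[:3,:3].T@[p[0],-p[1],-p[2]]; o=-T[:3,:3].T@T[:3,3]
    return o+d*(z-o[2])/d[2]
def proj(n,P):
    c=eyes.calibration(n);T=np.array(c["camera_from_world"]);p=T[:3,:3]@np.array(P)+T[:3,3];q=np.array(c["K"])@[p[0],-p[1],-p[2]]
    return q[:2]/q[2]
E
python3 - <<'E'
from h import *
im=cv2.imread("pics/top0.png")
cv2.imwrite("pics/crop0.png",cv2.resize(im[240:350,255:405],None,fx=5,fy=5,interpolation=cv2.INTER_CUBIC))
hsv=cv2.cvtColor(im,cv2.COLOR_BGR2HSV)
y=cv2.inRange(hsv,(15,110,90),(35,255,255))
n,l,st,ce=cv2.connectedComponentsWithStats(cv2.morphologyEx(y,cv2.MORPH_CLOSE,np.ones((5,5))))
for i in range(1,n):
    if st[i,4]>100: print("yellow",st[i],ce[i].round(1))
b=cv2.inRange(hsv,(105,150,40),(130,255,255)); w=cv2.inRange(hsv,(0,0,125),(180,60,255)); w[:200]=0; w[:,:420]=0
print(w.sum()/255)
for nm,m in(("blue",b),("white",w)):
    cs=max(cv2.findContours(m,cv2.RETR_EXTERNAL,cv2.CHAIN_APPROX_NONE)[0],key=cv2.contourArea)
    r=cv2.boxPoints(cv2.minAreaRect(cs)); P=np.array([ray("top",q,.03)[:2] for q in r]);print(nm,r.round(1).tolist(),P.round(3).tolist(),"c",P.mean(0).round(3),[np.linalg.norm(P[i]-P[i-1]).round(3) for i in range(4)])
E
```

```text
yellow [363 252  25  54 406] [376.6 278.2]
yellow [275 263  12  54 429] [279.4 291.7]
yellow [348 307  16  16 145] [356.  314.4]
yellow [379 311  15  17 135] [385.9 319.3]
yellow [267 322  31  18 303] [282.1 331. ]
9419.0
blue [[92.19999694824219, 365.5], [108.4000015258789, 252.3000030517578], [204.0, 266.0], [187.8000030517578, 379.1000061035156]] [[0.409, 0.444], [0.627, 0.425], [0.604, 0.237], [0.388, 0.259]] c [0.507 0.341] [np.float64(0.186), np.float64(0.219), np.float64(0.19), np.float64(0.218)]
white [[441.29998779296875, 274.29998779296875], [526.0999755859375, 264.1000061035156], [539.4000244140625, 374.20001220703125], [454.6000061035156, 384.3999938964844]] [[0.599, -0.225], [0.623, -0.39], [0.413, -0.413], [0.39, -0.251]] c [ 0.506 -0.32 ] [np.float64(0.211), np.float64(0.166), np.float64(0.211), np.float64(0.163)]
```

View pics/crop0.png

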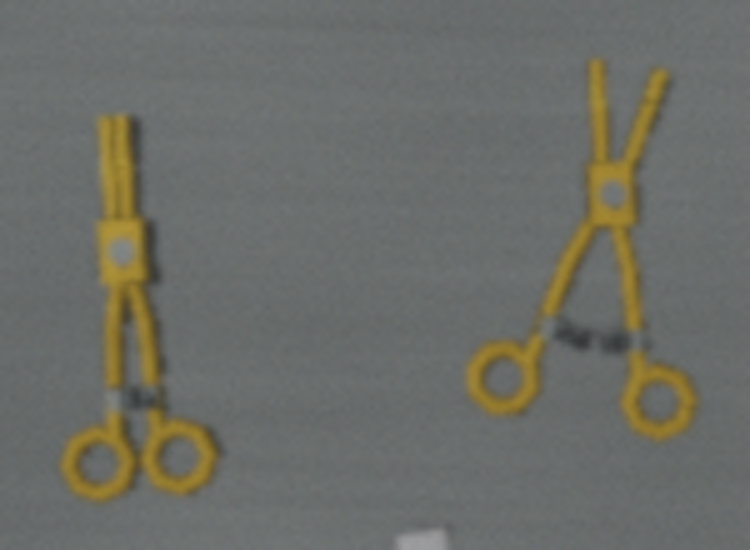

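The crop confirms the choice. The left clamp has its jaws together and rings side by side, with its pin at about (279,290). The right clamp has its jaws apart in a V, pin at about (377,279) and hinged ring to the left (+y), as described.

```bash
cat >> h.py <<'E'
def tool_move(x,y,yaw,z=None):
    "shift in tool axes (cm) and turn wz (deg) for tool-x at yaw (deg), tool kept down"
    s=get_state(); p=np.array(s["tcp_pos"]); w,a,b,c=s["orientation"]
    from scipy.spatial.transform import Rotation as R
    M=R.from_quat([a,b,c,w]).as_matrix()
    cy=np.degrees(np.arctan2(M[1,0],M[0,0])); d=np.array([x-p[0],y-p[1],0 if z is None else z-p[2]])
    print("tcp",p.round(4),"yaw",cy.round(2),"tilt",M[:,2].round(3),"tool shift cm",(M.T@d*100).round(2),"wz",round((cy-yaw+90)%180-90,1),"t",s["clock"])
def pose(pin,A,B):
    P=ray("top",pin,.015); a=ray("top",A,.006); b=ray("top",B,.006); d=b-a
    print("pin",P.round(4),"yaw",np.degrees(np.arctan2(d[1],d[0])).round(2))
E
python3 - <<'E'
from h import *
im=cv2.imread("pics/top0.png"); f=lambda x,y:(255+(x+.5)/5-.5,240+(y+.5)/5-.5)
print("shut");pose(f(121,251),f(138.5,460),f(115,117))
print("open, fixed jaw");pose(f(612,194),f(603,163),f(596,62))
# block fits
big=cv2.resize(im[240:350,255:405],None,fx=5,fy=5,interpolation=cv2.INTER_CUBIC)
m=cv2.inRange(cv2.cvtColor(big,cv2.COLOR_BGR2HSV),(15,100,80),(35,255,255))
m=cv2.morphologyEx(m,cv2.MORPH_CLOSE,np.ones((41,41))) if 0 else m
m[170:330,60:180]|=0
for (x,y) in((121,251),(612,194)):
    k=m.copy(); cv2.circle(k,(x,y),17,255,-1); k=cv2.morphologyEx(k,cv2.MORPH_OPEN,cv2.getStructuringElement(cv2.MORPH_ELLIPSE,(37,37)))
    n,l=cv2.connectedComponents(k); pts=np.argwhere(l==l[y,x])[:,::-1].astype(np.float32); r=cv2.minAreaRect(pts);print(r)
for nm,c in(("blue",[(94,366),(111,253),(209,266),(186,379)]),("white",[(455,388),(441,274),(534,266),(548,380)])):
    P=np.array([ray("top",q,.03)[:2] for q in c]); d=P[1]+P[2]-P[0]-P[3]; print(nm,P.mean(0).round(3),np.degrees(np.arctan2(d[1],d[0])).round(1))
# fixed & hinged rings
for q in((98,463),(179,457),(503,378),(658,401)): print(ray("top",f(*q),.004).round(4))
tool_move(.5,0,0)
E
```

```text
shut
pin [0.5612 0.091  0.015 ] yaw 5.64
open, fixed jaw
pin [ 0.5881 -0.1026  0.015 ] yaw 4.74
((122.83450317382812, 252.01382446289062), (96.0005874633789, 48.99683380126953), 85.2363510131836)
((611.5576782226562, 194.997802734375), (72.44644927978516, 48.54103469848633), 87.79740142822266)
blue [0.507 0.337] -7.2
white [ 0.501 -0.328] 6.7
[0.4768 0.0987 0.004 ]
[0.4799 0.0666 0.004 ]
[ 0.514  -0.0616  0.004 ]
[ 0.5064 -0.1234  0.004 ]
tcp [ 0.2432 -0.5209  0.4039] yaw 25.03 tilt [-0.     0.002 -1.   ] tool shift cm [ 45.3  -36.33   0.07] wz 25.0 t 0.1
```

>>> carry_out([
  {"wz": 7.2, "jaw": -0.2},
  {"wz": 7.2},
  {"wz": 7.1},
  {"tx": 2.6, "ty": -2.8},
  {"tx": 2.6, "ty": -2.8},
  {"tx": 2.6, "ty": -2.8},
  {"tx": 2.6, "ty": -2.8},
  {"tx": 2.6, "ty": -2.8},
  {"tx": 2.6, "ty": -2.8},
  {"tx": 2.6, "ty": -2.8},
  {"tx": 2.6, "ty": -2.8},
  {"tx": 2.6, "ty": -2.8},
  {"tx": 2.6, "ty": -2.8},
  {"tx": 2.6, "ty": -2.8, "tz": 3},
  {"tx": 2.6, "ty": -2.8, "tz": 3},
  {"tx": 2.6, "ty": -2.8, "tz": 3},
  {"tx": 2.6, "ty": -2.8, "tz": 3},
  {},
], force=30)

```text
invalid input at $.motion[0]: expected keys jaw, tx, ty, tz, wx, wy, wz
```

```bash
python3 - <<'E'
from h import *
tool_move(.5885,-.1027,3.5,.23)
print(get_state()["finger_gap"],get_state()["joint_pos"])
E
```

```text
tcp [ 0.2432 -0.5209  0.4039] yaw 25.03 tilt [-0.     0.002 -1.   ] tool shift cm [ 48.97 -23.25  17.44] wz 21.5 t 0.1
0.08563350056485211 [-1.27358423e+00  3.13947438e-01  4.51164845e-02  1.30357383e+00
  7.83923532e-06  1.43119843e+00]
```

>>> carry_out([
  {"jaw": -0.2, "tx": 0, "ty": 0, "tz": 0, "wx": 0, "wy": 0, "wz": 7.2},
  {"jaw": -0.2, "tx": 0, "ty": 0, "tz": 0, "wx": 0, "wy": 0, "wz": 7.2},
  {"jaw": -0.2, "tx": 0, "ty": 0, "tz": 0, "wx": 0, "wy": 0, "wz": 7.1},
  {"jaw": -0.2, "tx": 3.1, "ty": -3.3, "tz": 0, "wx": 0, "wy": 0, "wz": 0},
  {"jaw": -0.2, "tx": 3.1, "ty": -3.3, "tz": 0, "wx": 0, "wy": 0, "wz": 0},
  {"jaw": -0.2, "tx": 3.1, "ty": -3.3, "tz": 0, "wx": 0, "wy": 0, "wz": 0},
  {"jaw": -0.2, "tx": 3.1, "ty": -3.3, "tz": 0, "wx": 0, "wy": 0, "wz": 0},
  {"jaw": -0.2, "tx": 3.1, "ty": -3.3, "tz": 0, "wx": 0, "wy": 0, "wz": 0},
  {"jaw": -0.2, "tx": 3.1, "ty": -3.3, "tz": 0, "wx": 0, "wy": 0, "wz": 0},
  {"jaw": -0.2, "tx": 3.1, "ty": -3.3, "tz": 0, "wx": 0, "wy": 0, "wz": 0},
  {"jaw": -0.2, "tx": 3.1, "ty": -3.3, "tz": 0, "wx": 0, "wy": 0, "wz": 0},
  {"jaw": -0.2, "tx": 3.1, "ty": -3.3, "tz": 3, "wx": 0, "wy": 0, "wz": 0},
  {"jaw": -0.2, "tx": 3.1, "ty": -3.3, "tz": 3, "wx": 0, "wy": 0, "wz": 0},
  {"jaw": -0.2, "tx": 3.1, "ty": -3.3, "tz": 3, "wx": 0, "wy": 0, "wz": 0},
  {"jaw": -0.2, "tx": 3.1, "ty": -3.3, "tz": 3, "wx": 0, "wy": 0, "wz": 0},
  {"jaw": -0.2, "tx": 0, "ty": 0, "tz": 0, "wx": 0, "wy": 0, "wz": 0},
], force=30)

```text
clock: 2.1
tcp_pos: [0.5903, -0.1002, 0.2811]
orientation: [-0.001, 0.999, 0.033, -0.003]
wrist_force: [-0.1, 0.4, 0.4]
finger_gap: 0.0339
```

```bash
python3 - <<'E'
from h import *
tool_move(.5885,-.1027,3.5,.22)
print(get_state()["finger_gap"],get_state()["joint_pos"])
E
```

```text
tcp [ 0.5903 -0.1002  0.2811] yaw 3.77 tilt [-0.006  0.002 -1.   ] tool shift cm [-0.16  0.26  6.11] wz 0.3 t 2.1
0.033943749952168485 [-3.02165219e-01  4.23094465e-01 -1.03075946e-01  1.05055929e+00
  3.35638256e-04  2.77364156e+00]
```

>>> carry_out([
  {"jaw": -0.2, "tx": -0.1, "ty": 0.2, "tz": 3, "wx": 0, "wy": 0, "wz": 0.3},
  {"jaw": -0.2, "tx": 0, "ty": 0.0, "tz": 3, "wx": 0, "wy": 0, "wz": 0},
  {"jaw": -0.2, "tx": 0, "ty": 0, "tz": 0, "wx": 0, "wy": 0, "wz": 0},
])

```text
clock: 2.48
tcp_pos: [0.5877, -0.1054, 0.2229]
orientation: [-0.001, 1.0, 0.028, -0.002]
wrist_force: [-1.5, 0.4, -0.3]
finger_gap: 0.0343
```

```bash
python3 - <<'E'
from h import *
tool_move(.5885,-.1027,3.5,.18)
s=get_state();p=np.array(s["tcp_pos"]);im=eyes.read_camera("side")
big=cv2.resize(im[140:300,280:460],None,fx=4,fy=4,interpolation=cv2.INTER_CUBIC)
for d in(.155,.173):
    for o in(-.017,.017):
        u=(proj("side",p+[0,o,-d])-[280,140])*4; cv2.drawMarker(big,tuple(int(v) for v in u),(0,0,255) if d>.16 else (255,0,0),0,8,1)
u=(proj("side",[.5881,-.1026,.015])-[280,140])*4; cv2.drawMarker(big,tuple(int(v) for v in u),(0,255,0),0,10,1)
cv2.imwrite("pics/side1.png",big)
E
```

```text
tcp [ 0.5877 -0.1054  0.2229] yaw 3.17 tilt [-0.005  0.001 -1.   ] tool shift cm [ 0.12 -0.25  4.29] wz -0.3 t 2.475
```

View pics/side1.png

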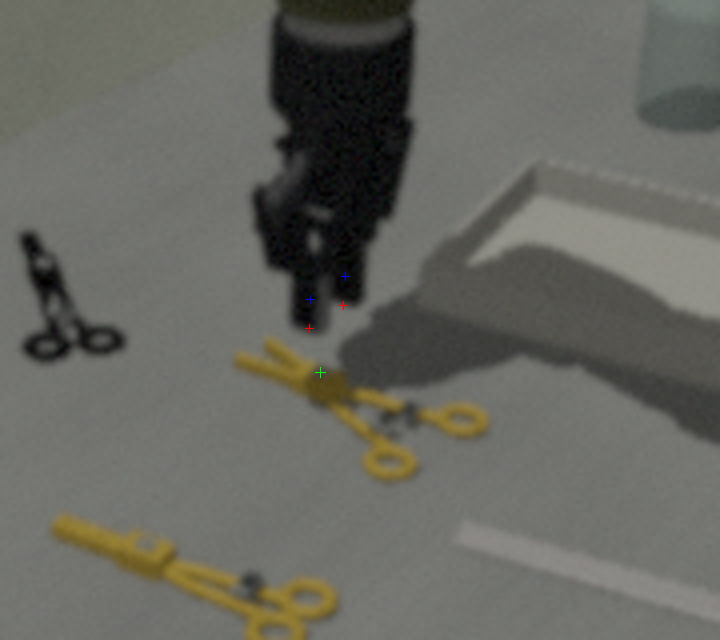

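>>> carry_out([
  {"jaw": -0.2, "tx": 0.0, "ty": -0.2, "tz": 2.2, "wx": 0, "wy": 0, "wz": -0.2},
  {"jaw": -0.2, "tx": 0, "ty": 0.0, "tz": 1.2, "wx": 0, "wy": 0, "wz": 0},
  {"jaw": -0.2, "tx": 0, "ty": 0, "tz": 1.0, "wx": 0, "wy": 0, "wz": 0},
  {"jaw": -0.2, "tx": 0, "ty": 0, "tz": 0, "wx": 0, "wy": 0, "wz": 0},
])

```text
clock: 3.02
tcp_pos: [0.589, -0.1031, 0.1805]
orientation: [-0.0, 1.0, 0.03, -0.0]
wrist_force: [0.4, -0.7, 0.3]
finger_gap: 0.0339
```

```bash
python3 - <<'E'
from h import *
tool_move(.5885,-.1027,3.5,.178)
E
```

```text
tcp [ 0.589  -0.1031  0.1805] yaw 3.42 tilt [-0.001  0.    -1.   ] tool shift cm [-0.05 -0.04  0.25] wz -0.1 t 3.025
```

>>> carry_out([
  {"jaw": -0.2, "tx": 0, "ty": 0, "tz": 0.2, "wx": 0, "wy": 0, "wz": 0},
  {"jaw": -1, "tx": 0, "ty": 0, "tz": 0, "wx": 0, "wy": 0, "wz": 0},
  {"jaw": -1, "tx": 0, "ty": 0, "tz": 0, "wx": 0, "wy": 0, "wz": 0},
  {"jaw": -1, "tx": 0, "ty": 0, "tz": 0, "wx": 0, "wy": 0, "wz": 0},
  {"jaw": -1, "tx": 0, "ty": 0, "tz": 0, "wx": 0, "wy": 0, "wz": 0},
  {"jaw": -1, "tx": 0, "ty": 0, "tz": 0, "wx": 0, "wy": 0, "wz": 0},
], force=30)

```text
clock: 3.78
tcp_pos: [0.5895, -0.103, 0.1792]
orientation: [0.0, 1.0, 0.03, 0.001]
wrist_force: [-0.8, 1.2, 4.9]
finger_gap: 0.0169
```

>>> carry_out([
  {"jaw": -1, "tx": 0, "ty": 0, "tz": -1.5, "wx": 0, "wy": 0, "wz": 0},
  {"jaw": -1, "tx": 0, "ty": 0, "tz": -2.5, "wx": 0, "wy": 0, "wz": 0},
  {"jaw": -1, "tx": 0, "ty": 0, "tz": -3, "wx": 0, "wy": 0, "wz": 0},
  {"jaw": -1, "tx": 0, "ty": 0, "tz": -2, "wx": 0, "wy": 0, "wz": 0},
  {"jaw": -1, "tx": 0, "ty": 0, "tz": 0, "wx": 0, "wy": 0, "wz": 0},
  {"jaw": -1, "tx": 0, "ty": 0, "tz": 0, "wx": 0, "wy": 0, "wz": 0},
])

```text
clock: 4.53
tcp_pos: [0.5888, -0.103, 0.268]
orientation: [-0.0, 1.0, 0.03, -0.001]
wrist_force: [-0.6, 0.0, 0.1]
finger_gap: 0.0166
```

```bash
python3 - <<'E'
from h import *
# target: pivot at tray (+0.02,-0.015), yaw 6.7
y=np.radians(6.7);R=np.array([[np.cos(y),-np.sin(y)],[np.sin(y),np.cos(y)]])
t=np.array([.501,-.328])+R@[.02,-.015];print(t.round(4))
tool_move(t[0],t[1],6.7,.268);print(get_state()["finger_gap"])
cv2.imwrite("pics/side2.png",eyes.read_camera("side"))
E
```

```text
[ 0.5226 -0.3406]
tcp [ 0.5888 -0.103   0.268 ] yaw 3.42 tilt [-0.001  0.    -1.   ] tool shift cm [-8.030e+00  2.332e+01  1.000e-02] wz -3.3 t 4.525
0.016590094362834824
```

View pics/side2.png

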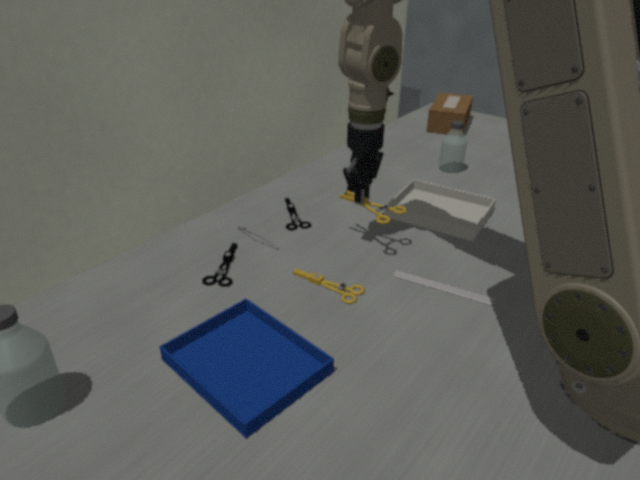

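The open clamp is lifted, level at about (372,205), and still open. Next I carry it over the white tray.

>>> carry_out([
  {"jaw": -1, "tx": -0.6, "ty": 1.8, "tz": 0, "wx": 0, "wy": 0, "wz": 0},
  {"jaw": -1, "tx": -1.0, "ty": 2.9, "tz": 0, "wx": 0, "wy": 0, "wz": 0},
  {"jaw": -1, "tx": -1.3, "ty": 3.8, "tz": 0, "wx": 0, "wy": 0, "wz": 0},
  {"jaw": -1, "tx": -1.3, "ty": 3.8, "tz": 0, "wx": 0, "wy": 0, "wz": 0},
  {"jaw": -1, "tx": -1.3, "ty": 3.8, "tz": 0, "wx": 0, "wy": 0, "wz": 0},
  {"jaw": -1, "tx": -1.2, "ty": 3.5, "tz": 0, "wx": 0, "wy": 0, "wz": 0},
  {"jaw": -1, "tx": -0.9, "ty": 2.4, "tz": 0, "wx": 0, "wy": 0, "wz": 0},
  {"jaw": -1, "tx": -0.4, "ty": 1.3, "tz": 0, "wx": 0, "wy": 0, "wz": 0},
  {"jaw": -1, "tx": 0, "ty": 0, "tz": 0, "wx": 0, "wy": 0, "wz": -3.3},
  {"jaw": -1, "tx": 0, "ty": 0, "tz": 0, "wx": 0, "wy": 0, "wz": 0},
  {"jaw": -1, "tx": 0, "ty": 0, "tz": 0, "wx": 0, "wy": 0, "wz": 0},
])

```text
clock: 5.95
tcp_pos: [0.5233, -0.34, 0.2685]
orientation: [-0.0, 0.998, 0.058, -0.0]
wrist_force: [0.1, 0.0, -0.1]
finger_gap: 0.0169
```

```bash
python3 - <<'E'
from h import *
tool_move(.5226,-.3406,6.7,.184);print(get_state()["finger_gap"])
cv2.imwrite("pics/top3.png",eyes.read_camera("top")[200:440,340:640].repeat(2,0).repeat(2,1))
E
```

```text
tcp [ 0.5233 -0.34    0.2685] yaw 6.7 tilt [-0.  0. -1.] tool shift cm [-0.07  0.05  8.45] wz 0.0 t 5.95
0.01688644613268034
```

View pics/top3.png

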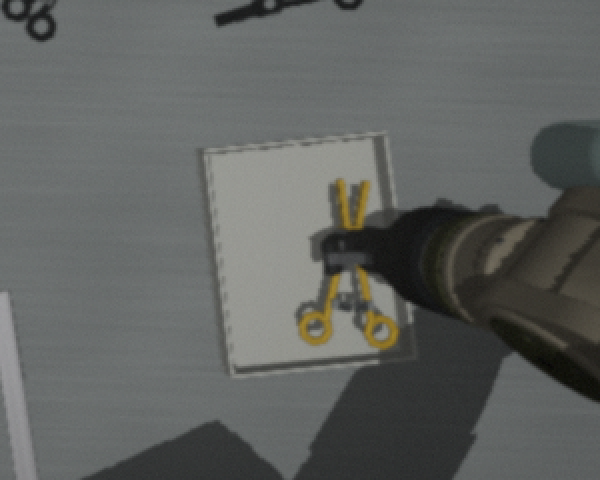

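>>> carry_out([
  {"jaw": -1, "tx": 0, "ty": -0.8, "tz": 1.5, "wx": 0, "wy": 0, "wz": 0},
  {"jaw": -1, "tx": 0, "ty": 0, "tz": 2.5, "wx": 0, "wy": 0, "wz": 0},
  {"jaw": -1, "tx": 0, "ty": 0, "tz": 2, "wx": 0, "wy": 0, "wz": 0},
  {"jaw": -1, "tx": 0, "ty": 0, "tz": 1.4, "wx": 0, "wy": 0, "wz": 0},
  {"jaw": -1, "tx": 0, "ty": 0, "tz": 0.7, "wx": 0, "wy": 0, "wz": 0},
  {"jaw": -1, "tx": 0, "ty": 0, "tz": 0.3, "wx": 0, "wy": 0, "wz": 0},
  {"jaw": -1, "tx": 0, "ty": 0, "tz": 0, "wx": 0, "wy": 0, "wz": 0},
])

```text
clock: 6.88
tcp_pos: [0.5225, -0.3326, 0.1851]
orientation: [0.0, 0.998, 0.059, 0.0]
wrist_force: [-0.8, 1.0, 0.3]
finger_gap: 0.017
```

>>> carry_out([
  {"jaw": -1, "tx": 0, "ty": 0, "tz": 0.2, "wx": 0, "wy": 0, "wz": 0},
  {"jaw": -1, "tx": 0, "ty": 0, "tz": 0, "wx": 0, "wy": 0, "wz": 0},
  {"jaw": -0.2, "tx": 0, "ty": 0, "tz": 0, "wx": 0, "wy": 0, "wz": 0},
  {"jaw": -0.2, "tx": 0, "ty": 0, "tz": 0, "wx": 0, "wy": 0, "wz": 0},
  {"jaw": -0.2, "tx": 0, "ty": 0, "tz": 0, "wx": 0, "wy": 0, "wz": 0},
  {"jaw": -0.2, "tx": 0, "ty": 0, "tz": -1, "wx": 0, "wy": 0, "wz": 0},
  {"jaw": -0.2, "tx": 0, "ty": 0, "tz": -3, "wx": 0, "wy": 0, "wz": 0},
  {"jaw": -0.2, "tx": 0, "ty": 0, "tz": -4, "wx": 0, "wy": 0, "wz": 0},
  {"jaw": -0.2, "tx": 0, "ty": 0, "tz": -3, "wx": 0, "wy": 0, "wz": 0},
  {"jaw": -0.2, "tx": 0, "ty": 0, "tz": 0, "wx": 0, "wy": 0, "wz": 0},
])

```text
clock: 8.12
tcp_pos: [0.5233, -0.3331, 0.2967]
orientation: [0.002, 0.998, 0.059, 0.002]
wrist_force: [0.9, 0.1, -0.2]
finger_gap: 0.0343
```

```bash
python3 - <<'E'
from h import *
tool_move(.5615,.091,5.2,.28);print(get_state()["finger_gap"],get_state()["joint_pos"])
E
```

```text
tcp [ 0.5233 -0.3331  0.2967] yaw 6.73 tilt [ 0.005 -0.004 -1.   ] tool shift cm [  8.76 -41.68   1.5 ] wz 1.5 t 8.125
0.03430689280260574 [-6.96230736e-01  4.45554468e-01 -2.75660079e-02  1.09083029e+00
 -7.28896332e-05  2.32788401e+00]
```

>>> carry_out([
  {"jaw": -0.2, "tx": 0, "ty": 0, "tz": 0, "wx": 0, "wy": 0, "wz": -5},
  {"jaw": -0.2, "tx": 0, "ty": 0, "tz": 0, "wx": 0, "wy": 0, "wz": -10},
  {"jaw": -0.2, "tx": 0, "ty": 0, "tz": 0, "wx": 0, "wy": 0, "wz": -10},
  {"jaw": -0.2, "tx": 0, "ty": 0, "tz": 0, "wx": 0, "wy": 0, "wz": -10},
  {"jaw": -0.2, "tx": 0, "ty": 0, "tz": 0, "wx": 0, "wy": 0, "wz": -10},
  {"jaw": -0.2, "tx": 0, "ty": 0, "tz": 0, "wx": 0, "wy": 0, "wz": -10},
  {"jaw": -0.2, "tx": 0, "ty": 0, "tz": 0, "wx": 0, "wy": 0, "wz": -10},
  {"jaw": -0.2, "tx": 0, "ty": 0, "tz": 0, "wx": 0, "wy": 0, "wz": -10},
  {"jaw": -0.2, "tx": 0, "ty": 0, "tz": 0, "wx": 0, "wy": 0, "wz": -10},
  {"jaw": -0.2, "tx": 0, "ty": 0, "tz": 0, "wx": 0, "wy": 0, "wz": -10},
  {"jaw": -0.2, "tx": 0, "ty": 0, "tz": 0, "wx": 0, "wy": 0, "wz": -10},
  {"jaw": -0.2, "tx": 0, "ty": 0, "tz": 0, "wx": 0, "wy": 0, "wz": -10},
  {"jaw": -0.2, "tx": 0, "ty": 0, "tz": 0, "wx": 0, "wy": 0, "wz": -10},
  {"jaw": -0.2, "tx": 0, "ty": 0, "tz": 0, "wx": 0, "wy": 0, "wz": -10},
  {"jaw": -0.2, "tx": 0, "ty": 0, "tz": 0, "wx": 0, "wy": 0, "wz": -10},
  {"jaw": -0.2, "tx": 0, "ty": 0, "tz": 0, "wx": 0, "wy": 0, "wz": -10},
  {"jaw": -0.2, "tx": 0, "ty": 0, "tz": 0, "wx": 0, "wy": 0, "wz": -10},
  {"jaw": -0.2, "tx": 0, "ty": 0, "tz": 0, "wx": 0, "wy": 0, "wz": -10},
  {"jaw": -0.2, "tx": 0, "ty": 0, "tz": 0, "wx": 0, "wy": 0, "wz": -3.5},
  {"jaw": -0.2, "tx": 0, "ty": 0, "tz": 0, "wx": 0, "wy": 0, "wz": 0},
])

```text
clock: 10.62
tcp_pos: [0.5221, -0.3322, 0.292]
orientation: [-0.001, -0.045, 0.999, 0.0]
wrist_force: [0.1, -0.2, -0.2]
finger_gap: 0.0342
```

>>> carry_out([
  {"jaw": -0.2, "tx": -0.4, "ty": 2, "tz": 0, "wx": 0, "wy": 0, "wz": 0},
  {"jaw": -0.2, "tx": -0.8, "ty": 4.2, "tz": 0, "wx": 0, "wy": 0, "wz": 0},
  {"jaw": -0.2, "tx": -0.9, "ty": 5, "tz": 0, "wx": 0, "wy": 0, "wz": 0},
  {"jaw": -0.2, "tx": -0.9, "ty": 5, "tz": 0, "wx": 0, "wy": 0, "wz": 0},
  {"jaw": -0.2, "tx": -0.9, "ty": 5, "tz": 0, "wx": 0, "wy": 0, "wz": 0},
  {"jaw": -0.2, "tx": -0.9, "ty": 5, "tz": 0, "wx": 0, "wy": 0, "wz": 0},
  {"jaw": -0.2, "tx": -0.9, "ty": 5, "tz": 0, "wx": 0, "wy": 0, "wz": 0},
  {"jaw": -0.2, "tx": -0.9, "ty": 5, "tz": 0.5, "wx": 0, "wy": 0, "wz": 0},
  {"jaw": -0.2, "tx": -0.7, "ty": 3.7, "tz": 0.5, "wx": 0, "wy": 0, "wz": 0},
  {"jaw": -0.2, "tx": -0.4, "ty": 2, "tz": 0.5, "wx": 0, "wy": 0, "wz": 0},
  {"jaw": -0.2, "tx": 0, "ty": 0, "tz": 0, "wx": 0, "wy": 0, "wz": 0},
  {"jaw": -0.2, "tx": 0, "ty": 0, "tz": 0, "wx": 0, "wy": 0, "wz": 0},
])

```text
clock: 12.12
tcp_pos: [0.5607, 0.0913, 0.2776]
orientation: [-0.0, -0.045, 0.999, -0.0]
wrist_force: [-0.0, -0.1, -0.2]
finger_gap: 0.034
```

```bash
python3 - <<'E'
from h import *
tool_move(.5615,.091,5.2,.179);print(get_state()["finger_gap"],get_state()["joint_pos"])
im=eyes.read_camera("top");cv2.imwrite("pics/top4.png",cv2.resize(im[240:410,230:570],None,fx=2.3,fy=2.3))
im=eyes.read_camera("side");cv2.imwrite("pics/side4.png",cv2.resize(im[150:330,240:510],None,fx=2.9,fy=2.9))
E
```

```text
tcp [0.5607 0.0913 0.2776] yaw -174.82 tilt [-0.    -0.001 -1.   ] tool shift cm [-0.08 -0.03  9.86] wz -0.0 t 12.125
0.03396352301668612 [ 2.01908872e-02  3.68454281e-01 -1.95686360e-01  1.00696111e+00
 -5.46209040e-04 -7.01888138e-02]
```

View pics/top4.png

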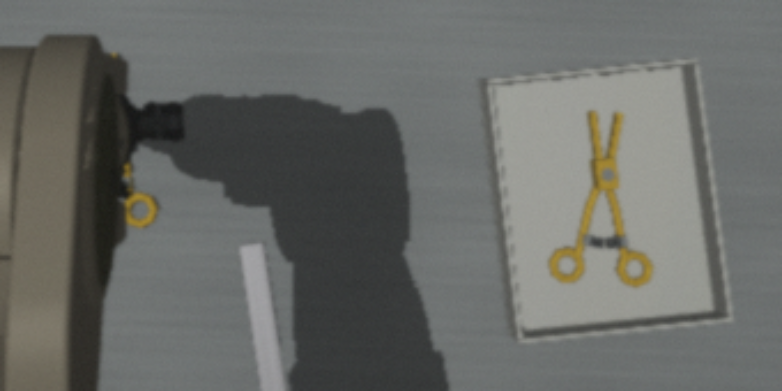

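View pics/side4.png

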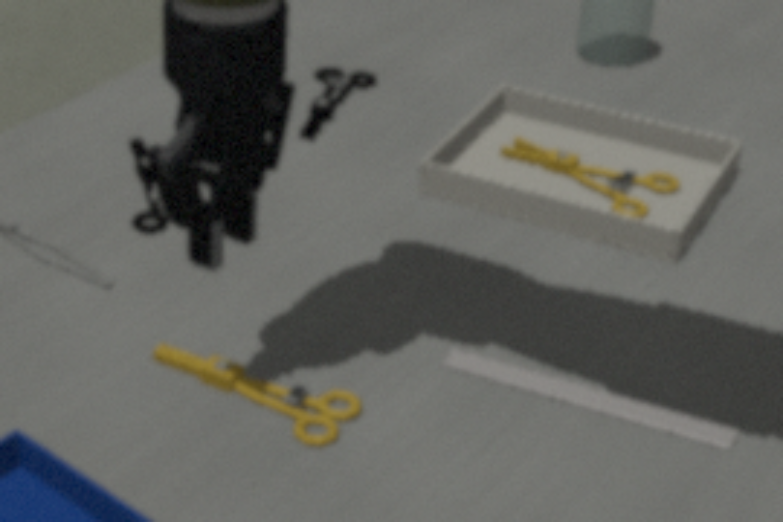

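The open clamp lies flat in the white tray, pin at top pixel (494,316), and still open. Next I go down on the shut clamp.

>>> carry_out([
  {"jaw": -0.2, "tx": -0.1, "ty": 0, "tz": 2, "wx": 0, "wy": 0, "wz": 0},
  {"jaw": -0.2, "tx": 0, "ty": 0, "tz": 3, "wx": 0, "wy": 0, "wz": 0},
  {"jaw": -0.2, "tx": 0, "ty": 0, "tz": 2.5, "wx": 0, "wy": 0, "wz": 0},
  {"jaw": -0.2, "tx": 0, "ty": 0, "tz": 1.5, "wx": 0, "wy": 0, "wz": 0},
  {"jaw": -0.2, "tx": 0, "ty": 0, "tz": 0.8, "wx": 0, "wy": 0, "wz": 0},
  {"jaw": -0.2, "tx": 0, "ty": 0, "tz": 0, "wx": 0, "wy": 0, "wz": 0},
  {"jaw": -1, "tx": 0, "ty": 0, "tz": 0, "wx": 0, "wy": 0, "wz": 0},
  {"jaw": -1, "tx": 0, "ty": 0, "tz": 0, "wx": 0, "wy": 0, "wz": 0},
  {"jaw": -1, "tx": 0, "ty": 0, "tz": 0, "wx": 0, "wy": 0, "wz": 0},
  {"jaw": -1, "tx": 0, "ty": 0, "tz": 0, "wx": 0, "wy": 0, "wz": 0},
  {"jaw": -1, "tx": 0, "ty": 0, "tz": 0, "wx": 0, "wy": 0, "wz": 0},
])

```text
clock: 13.6
tcp_pos: [0.5624, 0.092, 0.1807]
orientation: [0.001, -0.046, 0.999, -0.0]
wrist_force: [-0.4, -0.9, 5.9]
finger_gap: 0.0168
```

>>> carry_out([
  {"jaw": -1, "tx": 0, "ty": 0, "tz": -1.5, "wx": 0, "wy": 0, "wz": 0},
  {"jaw": -1, "tx": 0, "ty": 0, "tz": -2.5, "wx": 0, "wy": 0, "wz": 0},
  {"jaw": -1, "tx": 0, "ty": 0, "tz": -3, "wx": 0, "wy": 0, "wz": 0},
  {"jaw": -1, "tx": 0, "ty": 0, "tz": -2, "wx": 0, "wy": 0, "wz": 0},
  {"jaw": -1, "tx": 0, "ty": 0, "tz": 0, "wx": 0, "wy": 0, "wz": 0},
  {"jaw": -1, "tx": 0, "ty": 0, "tz": 0, "wx": 0, "wy": 0, "wz": 0},
])

```text
clock: 14.35
tcp_pos: [0.5615, 0.092, 0.2692]
orientation: [-0.0, -0.046, 0.999, -0.0]
wrist_force: [0.3, -0.2, -1.0]
finger_gap: 0.0165
```

```bash
python3 - <<'E'
from h import *
y=np.radians(-7.2);t=np.array([.507,.337])+.02*np.array([np.cos(y),np.sin(y)]);print(t.round(4))
tool_move(t[0],t[1],-7.2,.268);print(get_state()["finger_gap"])
d=np.array([t[0],t[1]])-np.array(get_state()["tcp_pos"])[:2];a=y+np.pi
print("after turn: tx,ty",100*d@[np.cos(a),np.sin(a)],100*d@[np.sin(a),-np.cos(a)])
im=eyes.read_camera("side");cv2.imwrite("pics/side5.png",im)
E
```

```text
[0.5268 0.3345]
tcp [0.5615 0.092  0.2692] yaw -174.77 tilt [-0.001 -0.    -1.   ] tool shift cm [ 1.24 24.47  0.12] wz 12.4 t 14.35
0.016544697032970457
after turn: tx,ty 6.473446570793383 23.62644495334308
```

View pics/side5.png

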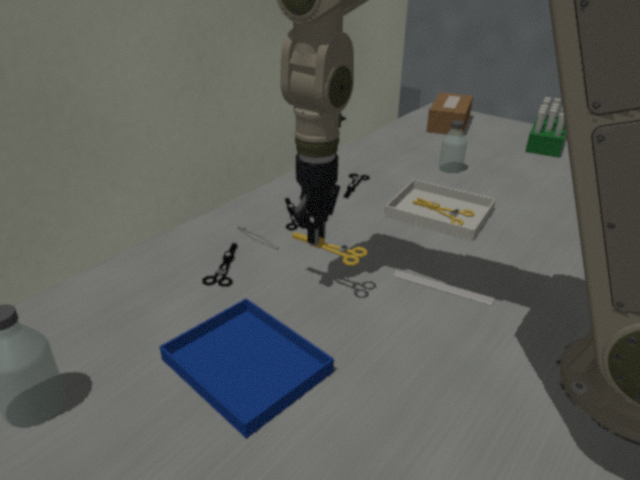

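The shut clamp is lifted level, at about (330,247). Next I turn it to the blue tray's yaw and carry it over.

>>> carry_out([
  {"jaw": -1, "tx": 0, "ty": 0, "tz": 0, "wx": 0, "wy": 0, "wz": 6.2},
  {"jaw": -1, "tx": 0, "ty": 0, "tz": 0, "wx": 0, "wy": 0, "wz": 6.2},
  {"jaw": -1, "tx": 0.4, "ty": 1.6, "tz": 0, "wx": 0, "wy": 0, "wz": 0},
  {"jaw": -1, "tx": 0.8, "ty": 3, "tz": 0, "wx": 0, "wy": 0, "wz": 0},
  {"jaw": -1, "tx": 1.0, "ty": 3.8, "tz": 0, "wx": 0, "wy": 0, "wz": 0},
  {"jaw": -1, "tx": 1.1, "ty": 3.8, "tz": 0, "wx": 0, "wy": 0, "wz": 0},
  {"jaw": -1, "tx": 1.1, "ty": 3.8, "tz": 0, "wx": 0, "wy": 0, "wz": 0},
  {"jaw": -1, "tx": 1.0, "ty": 3.6, "tz": 0, "wx": 0, "wy": 0, "wz": 0},
  {"jaw": -1, "tx": 0.7, "ty": 2.6, "tz": 0, "wx": 0, "wy": 0, "wz": 0},
  {"jaw": -1, "tx": 0.4, "ty": 1.4, "tz": 0, "wx": 0, "wy": 0, "wz": 0},
  {"jaw": -1, "tx": 0, "ty": 0, "tz": 0, "wx": 0, "wy": 0, "wz": 0},
  {"jaw": -1, "tx": 0, "ty": 0, "tz": 0, "wx": 0, "wy": 0, "wz": 0},
])

```text
clock: 15.9
tcp_pos: [0.5268, 0.3336, 0.2694]
orientation: [-0.0, 0.063, 0.998, -0.0]
wrist_force: [-0.2, 0.1, -0.8]
finger_gap: 0.017
```

```bash
python3 - <<'E'
from h import *
tool_move(.5268,.3345,-7.2,.185);print(get_state()["finger_gap"])
im=eyes.read_camera("side");cv2.imwrite("pics/side6.png",im[100:460,60:460].repeat(1,0))
E
```

```text
tcp [0.5268 0.3336 0.2694] yaw 172.82 tilt [-0.001 -0.001 -1.   ] tool shift cm [0.01 0.1  8.44] wz 0.0 t 15.9
0.0169742488286237
```

View pics/side6.png

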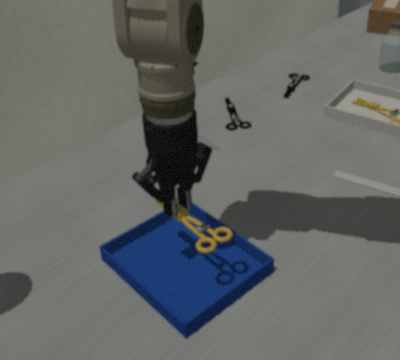

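The clamp hangs level over the blue tray, rings at crop (213,240). Next I lower and release it.

>>> carry_out([
  {"jaw": -1, "tx": 0, "ty": 0, "tz": 1.5, "wx": 0, "wy": 0, "wz": 0},
  {"jaw": -1, "tx": 0, "ty": 0, "tz": 2.5, "wx": 0, "wy": 0, "wz": 0},
  {"jaw": -1, "tx": 0, "ty": 0, "tz": 2, "wx": 0, "wy": 0, "wz": 0},
  {"jaw": -1, "tx": 0, "ty": 0, "tz": 1.4, "wx": 0, "wy": 0, "wz": 0},
  {"jaw": -1, "tx": 0, "ty": 0, "tz": 0.7, "wx": 0, "wy": 0, "wz": 0},
  {"jaw": -1, "tx": 0, "ty": 0, "tz": 0.3, "wx": 0, "wy": 0, "wz": 0},
  {"jaw": -1, "tx": 0, "ty": 0, "tz": 0, "wx": 0, "wy": 0, "wz": 0},
])

```text
clock: 16.82
tcp_pos: [0.527, 0.3343, 0.186]
orientation: [0.0, 0.063, 0.998, 0.0]
wrist_force: [0.2, 0.9, -0.3]
finger_gap: 0.017
```

>>> carry_out([
  {"jaw": -1, "tx": 0, "ty": 0, "tz": 0.1, "wx": 0, "wy": 0, "wz": 0},
  {"jaw": -1, "tx": 0, "ty": 0, "tz": 0, "wx": 0, "wy": 0, "wz": 0},
  {"jaw": -0.2, "tx": 0, "ty": 0, "tz": 0, "wx": 0, "wy": 0, "wz": 0},
  {"jaw": -0.2, "tx": 0, "ty": 0, "tz": 0, "wx": 0, "wy": 0, "wz": 0},
  {"jaw": -0.2, "tx": 0, "ty": 0, "tz": 0, "wx": 0, "wy": 0, "wz": 0},
  {"jaw": -0.2, "tx": 0, "ty": 0, "tz": -1, "wx": 0, "wy": 0, "wz": 0},
  {"jaw": -0.2, "tx": 0, "ty": 0, "tz": -3, "wx": 0, "wy": 0, "wz": 0},
  {"jaw": -0.2, "tx": 0, "ty": 0, "tz": -4, "wx": 0, "wy": 0, "wz": 0},
  {"jaw": -0.2, "tx": 0, "ty": -4, "tz": -3, "wx": 0, "wy": 0, "wz": 0},
  {"jaw": -0.2, "tx": 0, "ty": -4, "tz": -3, "wx": 0, "wy": 0, "wz": 0},
  {"jaw": -0.2, "tx": 0, "ty": -5, "tz": 0, "wx": 0, "wy": 0, "wz": 0},
  {"jaw": -0.2, "tx": 0, "ty": -5, "tz": 0, "wx": 0, "wy": 0, "wz": 0},
  {"jaw": -0.2, "tx": 0, "ty": -5, "tz": 0, "wx": 0, "wy": 0, "wz": 0},
  {"jaw": -0.2, "tx": 0, "ty": -5, "tz": 0, "wx": 0, "wy": 0, "wz": 0},
  {"jaw": -0.2, "tx": 0, "ty": 0, "tz": 0, "wx": 0, "wy": 0, "wz": 0},
  {"jaw": -0.2, "tx": 0, "ty": 0, "tz": 0, "wx": 0, "wy": 0, "wz": 0},
])

```text
clock: 18.82
tcp_pos: [0.492, 0.0565, 0.3253]
orientation: [0.001, 0.063, 0.998, 0.0]
wrist_force: [-0.4, 0.6, 0.3]
finger_gap: 0.0345
```

```bash
python3 - <<'E'
from h import *
im=eyes.read_camera("top");cv2.imwrite("pics/top7.png",im)
a=cv2.resize(im[240:400,80:220],None,fx=3,fy=3,interpolation=2);b=cv2.resize(im[240:400,430:560],None,fx=3,fy=3,interpolation=2)
cv2.imwrite("pics/trays7.png",np.hstack([a,b]))
im=eyes.read_camera("side");cv2.imwrite("pics/side7.png",im)
E
```

```text
(no output)
```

View pics/trays7.png

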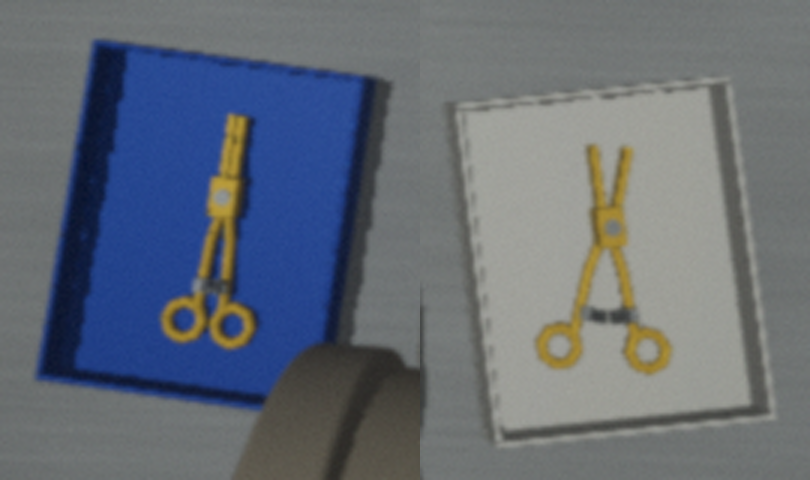

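View pics/side7.png

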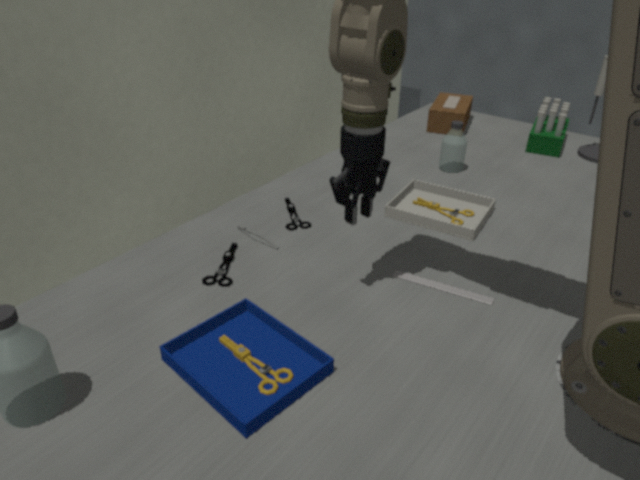

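```bash
python3 - <<'E'
from h import *
B=lambda x,y,z:ray("top",(80+(x+.5)/3-.5,240+(y+.5)/3-.5),z)[:2]
W=lambda x,y,z:ray("top",(430+(x-420+.5)/3-.5,240+(y+.5)/3-.5),z)[:2]
for nm,F,pin,r1,r2,c,yaw in(("shut",B,(222,196),(183,319),(233,326),(.507,.337),-7.2),("open",W,(612,228),(559,345),(649,350),(.501,-.328),6.7)):
    P=F(*pin,.019);a=F(*r1,.008)-P;b=F(*r2,.008)-P;y=np.radians(yaw);d=P-np.array(c)
    ang=np.arctan2(a[0]*b[1]-a[1]*b[0],a@b)
    print(nm,P.round(4),"in tray",(d@[np.cos(y),np.sin(y)]).round(3),(d@[-np.sin(y),np.cos(y)]).round(3),"ring angle",ang.round(3))
E
```

```text
shut [0.5259 0.3355] in tray 0.019 0.001 ring angle 0.392
open [ 0.5208 -0.3308] in tray 0.019 -0.005 ring angle 0.716
```

```bash
python3 -c "
from workcell import env
print(env.hand_in())"
```

```text
the job is handed in; nothing more can be done
None
```

Both clamps are in their trays and the job is handed in, at about 19 s of the 53 s allowed. I gripped each yellow clamp across its pivot block with 30 N. No verdict was reported.

| Clamp | Tray | Pivot from tray centre (x, y) | Last check |
|---|---|---|---|
| Open | White | +19, −5 mm | looks flat and released, wholly inside |
| Shut | Blue | +19, +1 mm | looks flat and released, wholly inside |

- **Hinge:** The open clamp's hinge measured about 0.32 rad at the end, against about 0.37 rad before the grasp. Part of that drop may be image measurement error of a few hundredths of a radian, or the hinge may have closed slightly. Either way it is above the 0.2 rad limit.
- **Forces:** The highest wrist force in the readings after each move was about 6 N, and the arm was clear of everything when I handed in.
- **Look-alikes:** I left the black clamps alone.
- **Failed call:** My first move call was refused for missing keys, so nothing moved then. No other check failed.

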